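# Stand the slumped strip cartons back up

## Robot

A 6-joint arm with a two-finger parallel gripper is mounted at the origin on a cart in front of the work surface, level with it; the furniture and walls round the work are solid. World frame = base frame: x ahead of the robot, y to its left, z up, the work surface at z = 0. Lengths are in mm, angles in rad, forces in N, time in s.
With the tool pointing down it reaches from about 250 to 725 mm from the base axis. Payload 9.7 kg.
Tool frame: the origin (TCP) lies midway between the tips of the shut fingers; the grasp point (between the pads) lies env.grip_point_offset behind it (env.grip_point_offset is the distance from the TCP to the grasp point, in mm); z points along the fingers, y is the line along which they close (so a half turn about z gives the same grasp; the last joint's range is limited). The gripper opens to 85 mm and grips with 20 to 120 N. Pads are 22 mm wide; open, the fingers measure 114 mm over their backs; the gripper's body (76 mm by 85 mm) begins 54 mm behind the grasp point. The pads swing forward as they close: fully open they stand 13 mm farther back than shut.
Start: joints at [-1.168, 0.087, 0.176, 1.66, 0, 1.571], TCP at [215.595, -505.98, 231.284] pointing down, gripper open.
Joint ranges: [-3.13, 3.13], [-0.85, 1.81], [-1.15, 1.24], [-2.2, 2.28], [-1.44, 1.52], [-3.14, 3.14]. Speed limits (rad/s): [2.22, 2.22, 2.57, 3.14, 3.14, 3.14].

## Interface

Orientations are given as a rotation vector (axis times angle).
In Python, from workcell import env gives the robot as it stands.
- The arm moves only by the shell command python3 -m creep 'ROWS' [FORCE]. ROWS is JSON, a list of rows, each an object with "claw": the opening in per cent of the stroke, from 0 (shut) to 100 (fully open); "delta_pos": the shift along the world's x, y, z in cm, a list of three; "dr": the turn, a rotation vector about the world's x, y, z in degrees, a list of three. A call has 1 to 10 rows; each row shifts and turns the commanded pose from where the row before left it; what a row does not reach is not made up. A row lasts 1/12 s, in which the tool goes at most 41.7 mm and 7.16 degrees, less where a joint would pass 70% of its speed; a pose out of reach is approached as far as the arm can. A call with a gripper value outside its range is refused whole. The fingers move at their own pace and stop on an object; FORCE is the grip in N (left out, the last holds). Time passes only in rows, so rows that do not move let the fingers close. It gives the time, the measured TCP pose, the force, the opening and the grip force at its end, in the units of the state.
- env.read_state(): the state, without advancing time (a new reading comes with each control period).
- env.grab_frame(name): name is "scene" or "top"; returns a dict with "pixels" (400x640x3 uint8, red, green, blue), "fx", "fy", "cx", "cy" (pixels), "k1" (the pictures are not rectified: a ray, as slopes to the right and down, at radius r is drawn at 1 + k1 r^2 times it, then the intrinsics apply), "R" (3x3) and "t" (3): a world point X has camera coordinates R X + t. Camera axes: x right, y down, z forward; pixel columns grow to the right and rows downward; lengths in mm; the calibration is good to about 2 mm. A picture is of the moment at which its call begins. There is no depth.
- env.job_done(): hands the job in; it is judged then, once.
Trained networks look in a picture, given as the dict that the camera call returned (one of the last four; its "shot" number tells which), for a name from the list of things; names that differ only in an ending like _2 or _b are one class to them, and where a whole thing is asked for, a point or a joint stands for the part that bears it (a point fixed in the world has none). Each returns a list of dicts, best first, with "confidence" (0 to 1); they miss things now and then, are a little off and sometimes report something else, mostly with a low value. They report only what shows in the picture. A call takes as long as a camera call.
- env.trace(name, picture): "mask" (400x640 bool, what is visible of it) and "point" ([column, row] in pixels, amid what is visible of it).
The state is a dict: "clock": time; "joints": joint angles; "qd": joint speeds; "joint_efforts": joint torques, N m; "position": TCP position; "tool_rot": TCP orientation; "ft_force": force on the tool from outside, world axes, zero at the start; "torque": the same for the moment, N m; "width": finger opening in mm; "gripper_force": force on a finger pad.
Only numpy, scipy, OpenCV 4.12 (cv2) and the standard library are available. Lean on these libraries where they do the work, as an engineer would, in place of code of your own. Each camera call takes 0.05 s, during which the arm holds its last target. There are 200 camera calls.

## Task

The two white cartons of test strips have slumped against the sample jars, the left one and the right one. Push each carton gently back up with the fingertips, without taking hold of it or lifting it, until it stands upright and steady on its own small end about where its foot is now, free of its jar. Do not knock a carton over the other way, and leave the two jars, the crucible and the dropper vial standing where they are.

Things in the scene. Friction and masses are not known exactly. Their poses are not given: they have to be found in the camera images.
- carton_left: left white closed carton, 90 mm wide (x), 34 mm thick (y), 135 mm tall (z, to its top), 0.13 to 0.25 kg. Origin: centre of its 90 x 34 mm underside. It leans about 0.57 rad (33 degrees), top towards the robot, -y broad face down on the jar lid. Within about 14 degrees of upright it stands up by itself; beyond 14 degrees the other way it topples
- carton_left_foot (a point): middle of the 90 mm long bottom edge of the left carton's -y face: the edge it stands on while leaning and pivots on when pushed up
- carton_left_lip (a point): middle of the 90 mm long top edge of the left carton's -y face, overhanging the jar lid: at the start about 113 mm above the worktop and 73 mm (level) from the foot edge; pushed level towards the foot, the carton rises
- carton_right: right white closed carton, 90 mm wide (x), 34 mm thick (y), 135 mm tall (z, to its top), 0.13 to 0.25 kg. Origin: centre of its 90 x 34 mm underside. It leans about 0.57 rad (33 degrees), top towards the robot, -y broad face down on the jar lid. Within about 14 degrees of upright it stands up by itself; beyond 14 degrees the other way it topples
- carton_right_foot (a point): middle of the 90 mm long bottom edge of the right carton's -y face: the edge it stands on while leaning and pivots on when pushed up
- carton_right_lip (a point): middle of the 90 mm long top edge of the right carton's -y face, overhanging the jar lid: at the start about 113 mm above the worktop and 73 mm (level) from the foot edge; pushed level towards the foot, the carton rises
- jar_left: squat sample jar with a white screw lid, 56 mm across, 76 mm high, 0.3 kg, loose, under the left carton's top; origin at the centre of its underside. To be left alone
- jar_right: squat sample jar with a blue screw lid, 56 mm across, 73 mm high, 0.3 kg, loose, under the right carton's top; origin at the centre of its underside. To be left alone
- crucible: white porcelain crucible with lid, 45 mm across, 49 mm high, loose, beyond the left carton; origin at the centre of its underside. To be left alone
- dropper_vial: small white dropper bottle with a red cap, 29 mm across, 94 mm high, loose, to the left of the left jar; origin at the centre of its underside. To be left alone
- dissecting_microscope: black microscope, fixed to the worktop between the two cartons: round foot 168 mm across, 381 mm tall, at most 110 mm wide above the foot; origin at the centre of its underside. An obstacle: go round it on the robot's side when crossing from one carton to the other

How it is judged (in metres and radians):
At the end, for the whole second after the job is handed in: Both cartons stand upright (within 0.05 rad) and at rest on the worktop on their undersides, each within 45 mm of where its foot started and not touching its jar; both jars, the crucible and the dropper vial stand within 12 mm of where they started (angle between each of carton_left, carton_right's own z axis and vertical below 0.05 rad and height (world z) of each of carton_left, carton_right below 0.005 m and distance of each of carton_left, carton_right from where it was at the start of the episode below 0.045 m and linear speed of each of carton_left, carton_right below 0.03 m/s and contact force between carton_left and jar_left below 0.05 N and contact force between carton_right and jar_right below 0.05 N and distance of each of jar_left, jar_right, crucible, dropper_vial from where it was at the start of the episode below 0.012 m and angle between each of jar_left, jar_right, crucible, dropper_vial's own z axis and vertical below 0.1 rad).
It fails at once if a carton is lifted off the worktop (centre of its underside over 35 mm up) (height (world z) of any of carton_left, carton_right above 0.035 m).
It fails at once if a carton is gripped or shoved hard (over 15 N from the fingers) (contact force between the fingers and carton_left above 15 N or contact force between the fingers and carton_right above 15 N).
It fails at once if a carton is knocked flat (over 1.0 rad from upright) (angle between any of carton_left, carton_right's own z axis and vertical above 1 rad).
It fails at once if a jar, the crucible or the dropper vial is knocked over or shifted (over 25 mm) (distance of any of jar_left, jar_right, crucible, dropper_vial from where it was at the start of the episode above 0.025 m or angle between any of jar_left, jar_right, crucible, dropper_vial's own z axis and vertical above 0.3 rad).
It also fails if it takes over 58 s, if anything falls off the work surface, if the arm or the gripper's body presses on something with over 40 N, if the wrist force passes 120 N, or if a joint passes its speed limit or range.

## Working session

There is one attempt and no reset: what is moved stays moved. The work goes in short steps, Python scripts to look and compute and a shell command to move; the robot and the scene stay as the last step left them, time stands still between calls to the robot, and variables do not carry over. Pictures are saved under pics/ and viewed, at most 10 in all, crops included, and the job is handed in when it is done.

```bash
mkdir -p pics; cat > h.py <<'E'
import numpy as np, cv2
from workcell import env
from scipy.optimize import least_squares
def ray(f,px):
    u=np.array([(px[0]-f['cx'])/f['fx'],(px[1]-f['cy'])/f['fy']]);s=u.copy()
    for _ in range(20): s=u/(1+f['k1']*(s@s))
    R=np.array(f['R']);t=np.array(f['t']).ravel()
    d=R.T@np.array([s[0],s[1],1]);return -R.T@t,d/np.linalg.norm(d)
def proj(f,X):
    c=np.array(f['R'])@np.array(X)+np.array(f['t']).ravel();s=c[:2]/c[2];s=s*(1+f['k1']*(s@s))
    return np.array([f['fx']*s[0]+f['cx'],f['fy']*s[1]+f['cy']])
def atz(f,px,z):
    o,d=ray(f,px);return o+d*(z-o[2])/d[2]
def tri(f,p,g,q):
    a,d=ray(f,p);b,e=ray(g,q);st=np.linalg.lstsq(np.stack([d,-e],1),b-a,rcond=None)[0]
    x=a+d*st[0];y=b+e*st[1];return (x+y)/2,np.linalg.norm(x-y)
E
python3 - <<'E'
from h import *
fr={n:env.grab_frame(n) for n in('scene','top')}
for n,f in fr.items():
    cv2.imwrite(f'pics/{n}0.png',f['pixels'][:,:,::-1]); print(n,-np.array(f['R']).T@np.array(f['t']).ravel())
N=['carton_left','carton_right','carton_left_foot','carton_left_lip','carton_right_foot','carton_right_lip','jar_left','jar_right','crucible','dropper_vial','dissecting_microscope']
for m in N:
    P={}
    for n,f in fr.items():
        r=env.trace(m,f)
        for k in r[:2]:
            ys,xs=np.nonzero(k['mask']);print(m,n,round(k['confidence'],2),np.round(k['point']),(xs.min(),xs.max(),ys.min(),ys.max()) if len(xs) else None)
        if r:P[n]=r[0]['point']
    if len(P)==2: print('   ',tri(fr['scene'],P['scene'],fr['top'],P['top']))
print(env.grip_point_offset,env.read_state())
E
```

```text
scene [-506.81197883  487.67690735  625.54129542]
top [ 459.28533783  -43.93409509 1550.95971377]
carton_left scene 0.72 [444. 203.] (np.int64(430), np.int64(453), np.int64(189), np.int64(221))
carton_left scene 0.65 [242. 221.] (np.int64(224), np.int64(265), np.int64(201), np.int64(246))
carton_left top 0.87 [257. 205.] (np.int64(234), np.int64(274), np.int64(188), np.int64(223))
    (array([369.51726405,  -1.40832813, 206.884928  ]), np.float64(420.50286812663643))
carton_right scene 0.91 [434. 178.] (np.int64(422), np.int64(456), np.int64(166), np.int64(206))
carton_right top 0.86 [430. 211.] (np.int64(412), np.int64(450), np.int64(191), np.int64(225))
carton_right top 0.58 [429. 228.] (np.int64(419), np.int64(440), np.int64(225), np.int64(235))
    (array([ 489.55111541, -333.95450978,   98.8785397 ]), np.float64(7.363736123279712))
carton_left_foot scene 0.92 [241. 218.] (np.int64(223), np.int64(265), np.int64(201), np.int64(246))
carton_left_foot scene 0.62 [270. 207.] (np.int64(264), np.int64(278), np.int64(200), np.int64(217))
carton_left_foot top 0.9 [251. 206.] (np.int64(23
[... 2117 characters left out ...]
3 {'clock': 1.2, 'joints': array([-1.16798566e+00,  8.68989929e-02,  1.75907723e-01,  1.65980072e+00,
       -5.89098189e-06,  1.57075982e+00]), 'qd': array([3.34728166e-05, 4.91525260e-04, 1.29638893e-04, 1.99611165e-04,
       1.90764508e-03, 2.79593518e-04]), 'joint_efforts': array([-2.12775267e-03, -5.20107186e+01,  4.64848101e+01,  2.14878710e-03,
       -5.66119797e-05,  1.87357671e-05]), 'position': array([ 215.6013279 , -505.97973189,  231.28869052]), 'tool_rot': array([ 3.07807300e+00,  6.28519579e-01, -7.70234465e-06]), 'ft_force': array([0.93995831, 0.37408817, 0.36664255]), 'torque': array([ 0.03872582, -0.02312935,  0.05506711]), 'gripper_force': 0.0, 'width': 85.18940756900273}
```

View pics/scene0.png

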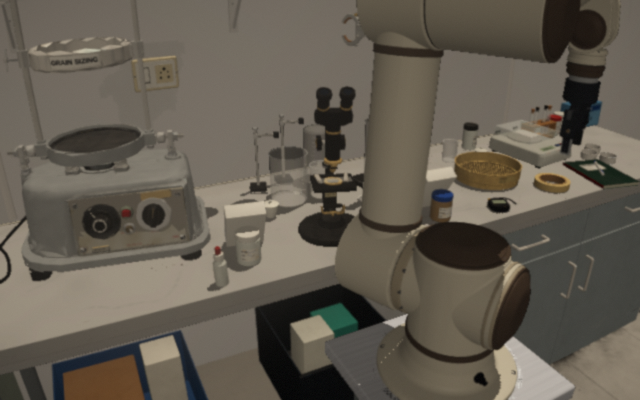

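View pics/top0.png

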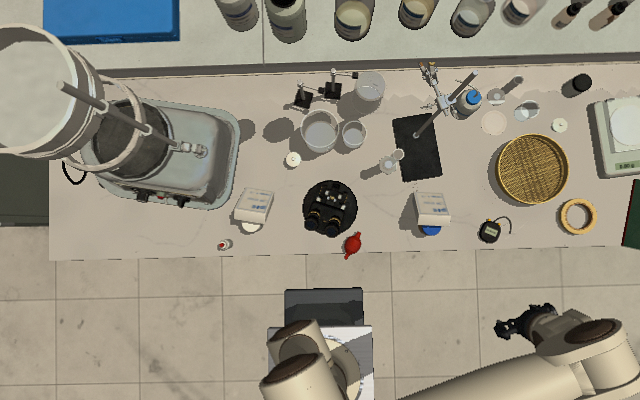

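The scene view shows the left carton at (245,222) with its jar at (247,248) and the vial at (221,268). The right carton is mostly hidden by the arm, but its jar shows at (441,205). In the top view, image up is +x: the left carton is at (254,205), the right at (432,208), and both are slightly yawed. Next I'll fit box models to the masks.

```bash
cat >> h.py <<'E'
from scipy.spatial.transform import Rotation as Ro
from scipy.optimize import minimize
def corners(p,lean):   # p: foot edge middle x,y, yaw; box y axis dir = (−sin,cos); lean about foot edge
    B=np.array([[x,y,z] for x in(-45,45) for y in(0,34) for z in(0,135)],float)
    return Ro.from_euler('z',p[2]).apply(Ro.from_euler('x',lean).apply(B))+[p[0],p[1],0]
def sil(f,C):
    m=np.zeros((1600,2560),np.uint8);h=cv2.convexHull(np.array([proj(f,c)*4+1.5 for c in C]).astype(np.float32))
    cv2.fillConvexPoly(m,h.astype(np.int32),1);return m
def fit(views,p0,lean):
    big=[(f,cv2.resize(m.astype(np.uint8),(2560,1600),interpolation=cv2.INTER_LINEAR)) for f,m in views]
    def cost(q):
        C=corners(q[:3],q[3]);s=0
        for f,m in big:
            a=sil(f,C);s+=1-(a&m).sum()/max(1,(a|m).sum())
        return s+((q[3]-lean)/.15)**2*.05
    best=None
    for dy in(-.25,0,.25):
        q0=np.array([*p0[:2],p0[2]+dy,lean])
        S=np.vstack([q0]+[q0+np.eye(4)[i]*[15,15,.2,.05][i] for i in range(4)])
        r=minimize(cost,q0,method='Nelder-Mead',options=dict(initial_simplex=S,maxiter=200,xatol=.01,fatol=1e-4))
        if best is None or r.fun<best.fun: best=r
    return best
E
cat > m.py <<'E'
from h import *
T=env.grab_frame('top');S=env.grab_frame('scene')
vis=T['pixels'].copy(); vs=S['pixels'].copy(); big=cv2.resize(vis,None,fx=4,fy=4)
for n,p0,near in(('carton_left',[515,180,-1.7],[242,221]),('carton_right',[510,-335,-1.45],None)):
    mt=env.trace(n+'_foot',T)[0]['mask'];v=[(T,mt)]
    # carton local +y points from robot (+x) => yaw about -pi/2
    if near:
        r=[k for k in env.trace(n+'_foot',S) if abs(k['point'][0]-near[0])<10]
        if r: v.append((S,r[0]['mask']))
    b=fit(v,p0,.57);q=b.x;C=corners(q[:3],q[3])
    R=Ro.from_euler('z',q[2]);push=R.apply([0,1,0])
    print(n,len(v),'cost',round(b.fun,3),'foot',q[:2].round(1),'yaw',round(q[2],3),'lean',round(q[3],3),'push',push.round(3),'lip',(C[1]+C[5]).round(1)/2)
    for i in range(8):
        for j in range(i):
            if bin(i^j).count('1')==1: cv2.line(big,*[tuple(int(x) for x in proj(T,C[k])*4+1.5) for k in(i,j)],(255,0,0),1)
for n,h in(('jar_left',76),('jar_right',73)):
    k=env.trace(n,T)[0];ys,xs=np.nonzero(k['mask']);print(n,'front',atz(T,[k['point'][0],ys.max()],h).round(),atz(T,[xs.min(),ys.max()-3],h).round(),atz(T,[xs.max(),ys.max()-3],h).round())
cv2.imwrite('pics/fit1.png',np.hstack([big[700:1020,860:1180],big[700:1020,1580:1880]])[:,:,::-1])
E
python3 m.py
```

```text
carton_left 2 cost 0.317 foot [547.4 176.2] yaw -1.742 lean 0.576 push [ 0.985 -0.17   0.   ] lip [474.95 188.75 113.25]
carton_right 1 cost 0.041 foot [ 522.5 -340. ] yaw -1.664 lean 0.57 push [ 0.996 -0.093  0.   ] lip [ 449.95 -333.25  113.65]
jar_left front [448. 193.  76.] [457. 218.  76.] [455. 153.  76.]
jar_right front [ 421. -331.   73.] [ 431. -298.   73.] [ 429. -359.   73.]
```

View pics/fit1.png

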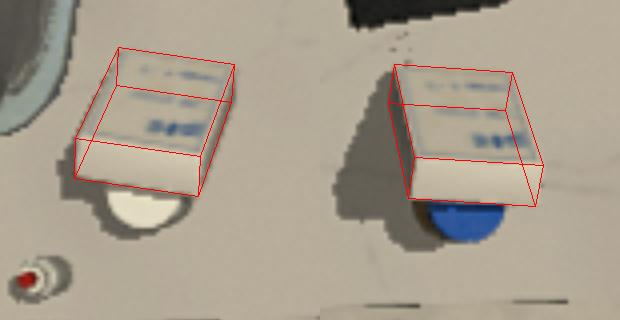

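The overlay fits both cartons well. The lower edge of each red box is the lip, just above the jar lids. I'll start with the right carton: shut the fingers, align the tool and stop short of the lip.

```bash
python3 -m creep '[{"claw":0,"delta_pos":[2.3,2.2,0],"dr":[0,0,-4]},{"claw":0,"delta_pos":[2.3,2.2,0],"dr":[0,0,-4]},{"claw":0,"delta_pos":[2.3,2.2,0],"dr":[0,0,-4]},{"claw":0,"delta_pos":[2.3,2.2,0],"dr":[0,0,-4]},{"claw":0,"delta_pos":[2.3,2.2,0],"dr":[0,0,-4]},{"claw":0,"delta_pos":[2.3,2.2,0],"dr":[0,0,-4]},{"claw":0,"delta_pos":[2.3,2.2,0],"dr":[0,0,-4]},{"claw":0,"delta_pos":[2.3,2.2,0],"dr":[0,0,0]},{"claw":0,"delta_pos":[0,0,-2],"dr":[0,0,0]},{"claw":0,"delta_pos":[0,0,0],"dr":[0,0,0]}]' 20
```

```text
clock: 2.38
position: [400.1, -328.4, 208.7]
tool_rot: [-3.137, 0.13, 0.004]
ft_force: [-0.8, 0.4, -0.6]
width: -0.3
gripper_force: 0.0
```

```bash
python3 -m creep '[{"claw":0,"delta_pos":[0,0,-3],"dr":[0,0,0]},{"claw":0,"delta_pos":[0,0,-3],"dr":[0,0,0]},{"claw":0,"delta_pos":[0,0,-3],"dr":[0,0,0]},{"claw":0,"delta_pos":[0,0,-1.4],"dr":[0,0,0]},{"claw":0,"delta_pos":[0,0,-0.6],"dr":[0,0,0]},{"claw":0,"delta_pos":[0,0,0],"dr":[0,0,0]}]' && python3 - <<'E'
from h import *
f=env.grab_frame('top');g=env.grab_frame('scene')
a=cv2.resize(f['pixels'][150:270,380:500],(480,480),interpolation=cv2.INTER_CUBIC)
b=cv2.resize(g['pixels'][130:230,400:480],(384,480),interpolation=cv2.INTER_CUBIC)[:,:310]
cv2.imwrite('pics/r1.png',np.hstack([a,b])[:,:,::-1])
E
```

```text
clock: 2.88
position: [398.6, -330.1, 100.5]
tool_rot: [-3.137, 0.136, 0.003]
ft_force: [-0.5, -0.4, 0.7]
width: 0.3
gripper_force: 0.0
```

View pics/r1.png

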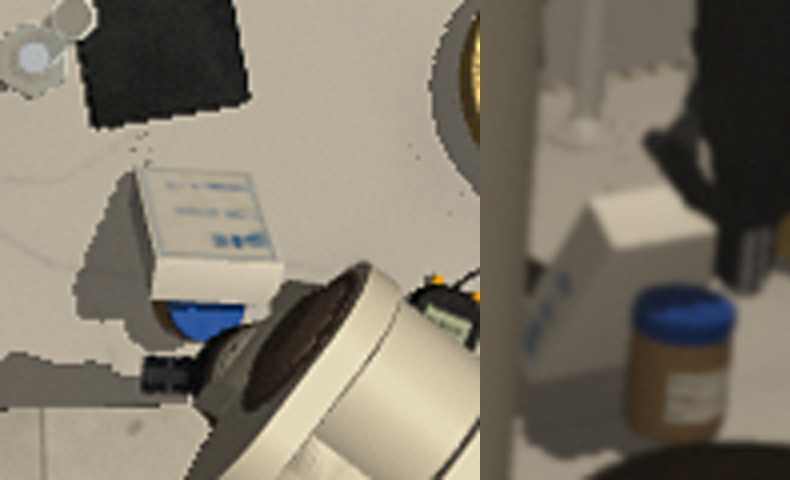

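The fingertips are just robot-side of the right carton's lip (crop right, about (745,260)) and clear of the blue lid. I'll advance slowly until they touch.

```bash
python3 -m creep '[{"claw":0,"delta_pos":[1,-0.1,-0.5],"dr":[0,0,0]},{"claw":0,"delta_pos":[1,-0.1,0],"dr":[0,0,0]},{"claw":0,"delta_pos":[0.6,0,0],"dr":[0,0,0]},{"claw":0,"delta_pos":[0.4,0,0],"dr":[0,0,0]},{"claw":0,"delta_pos":[0.4,0,0],"dr":[0,0,0]},{"claw":0,"delta_pos":[0.4,-0.1,0.1],"dr":[0,0,0]},{"claw":0,"delta_pos":[0.4,0,0.1],"dr":[0,0,0]},{"claw":0,"delta_pos":[0.4,-0.1,0.1],"dr":[0,0,0]},{"claw":0,"delta_pos":[0.4,0,0.1],"dr":[0,0,0]},{"claw":0,"delta_pos":[0.4,-0.1,0.1],"dr":[0,0,0]}]'
```

```text
clock: 3.82
position: [454.0, -335.0, 101.5]
tool_rot: [3.139, -0.135, 0.0]
ft_force: [-0.5, 0.2, -0.1]
width: -0.1
gripper_force: 0.1
```

```bash
python3 -m creep '[{"claw":0,"delta_pos":[0.4,0,0.1],"dr":[0,0,0]},{"claw":0,"delta_pos":[0.4,-0.1,0.1],"dr":[0,0,0]},{"claw":0,"delta_pos":[0.4,0,0.1],"dr":[0,0,0]},{"claw":0,"delta_pos":[0.4,0,0.1],"dr":[0,0,0]},{"claw":0,"delta_pos":[0.4,-0.1,0.1],"dr":[0,0,0]},{"claw":0,"delta_pos":[0.4,0,0.1],"dr":[0,0,0]},{"claw":0,"delta_pos":[0,0,0],"dr":[0,0,0]}]' && cat > v.py <<'E'
import sys
from h import *
f=env.grab_frame('top');g=env.grab_frame('scene');o,x,y,u,w=sys.argv[1],*map(int,sys.argv[2:])
a=cv2.resize(f['pixels'][y-50:y+50,x-50:x+50],(400,400),interpolation=cv2.INTER_CUBIC)
b=cv2.resize(g['pixels'][w-50:w+50,u-50:u+50],(400,400),interpolation=cv2.INTER_CUBIC)
cv2.imwrite(f'pics/{o}.png',np.hstack([a,b])[:,:,::-1])
E
python3 v.py r2 430 205 440 180
```

```text
clock: 4.4
position: [478.3, -337.0, 107.4]
tool_rot: [3.139, -0.135, 0.001]
ft_force: [0.9, 0.6, -0.1]
width: 0.0
gripper_force: 0.0
```

View pics/r2.png

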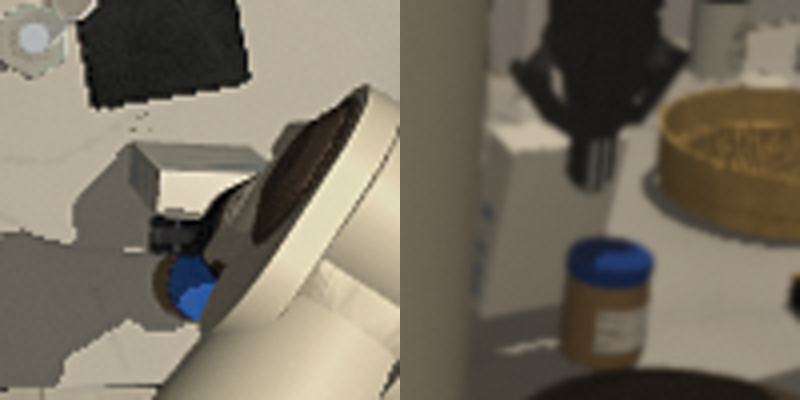

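The right carton has risen to a lean of roughly 14°, and the jar is undisturbed. I'll finish the push slowly.

```bash
python3 -m creep '[{"claw":0,"delta_pos":[0.3,0,0.1],"dr":[0,0,0]},{"claw":0,"delta_pos":[0.3,-0.1,0.1],"dr":[0,0,0]},{"claw":0,"delta_pos":[0.3,0,0],"dr":[0,0,0]},{"claw":0,"delta_pos":[0.3,0,0],"dr":[0,0,0]},{"claw":0,"delta_pos":[0.2,0,0],"dr":[0,0,0]},{"claw":0,"delta_pos":[0.2,-0.1,0],"dr":[0,0,0]},{"claw":0,"delta_pos":[0.2,0,0],"dr":[0,0,0]},{"claw":0,"delta_pos":[0,0,0],"dr":[0,0,0]},{"claw":0,"delta_pos":[0,0,0],"dr":[0,0,0]},{"claw":0,"delta_pos":[0,0,0],"dr":[0,0,0]}]' && python3 v.py r3 430 205 440 180
```

```text
clock: 5.33
position: [495.5, -338.9, 109.2]
tool_rot: [-3.139, 0.135, 0.0]
ft_force: [-0.8, 0.4, -0.7]
width: 0.4
gripper_force: 0.0
```

View pics/r3.png

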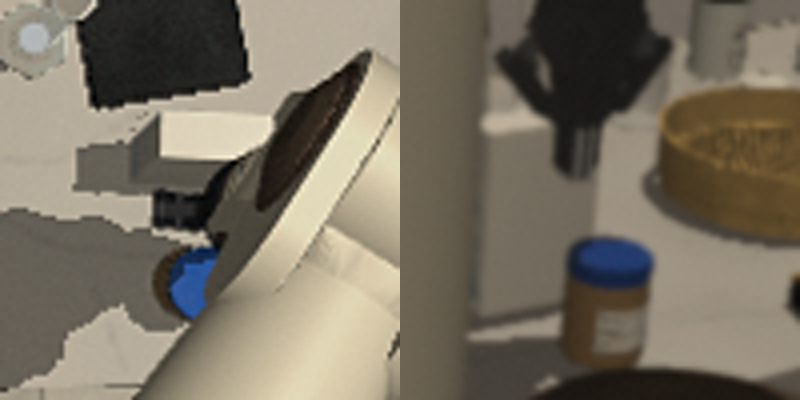

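The right carton now stands upright. I'll back off level, then cross on the robot's side of the microscope.

```bash
python3 -m creep '[{"claw":0,"delta_pos":[-1,0,0],"dr":[0,0,0]},{"claw":0,"delta_pos":[-2,0.2,0],"dr":[0,0,0]},{"claw":0,"delta_pos":[-2.5,0.2,0],"dr":[0,0,0]},{"claw":0,"delta_pos":[-2.5,0.2,0],"dr":[0,0,0]},{"claw":0,"delta_pos":[-2.5,0.2,2],"dr":[0,0,0]},{"claw":0,"delta_pos":[-2,2,2],"dr":[0,0,0]},{"claw":0,"delta_pos":[-2,2.5,2],"dr":[0,0,0]},{"claw":0,"delta_pos":[-2,3,2],"dr":[0,0,-1]},{"claw":0,"delta_pos":[-2,3,1],"dr":[0,0,-1]},{"claw":0,"delta_pos":[-2,3,0],"dr":[0,0,-1]}]' && python3 -m creep '[{"claw":0,"delta_pos":[0,3.3,0],"dr":[0,0,-1]},{"claw":0,"delta_pos":[0,3.3,0],"dr":[0,0,0]},{"claw":0,"delta_pos":[0,3.3,0],"dr":[0,0,0]},{"claw":0,"delta_pos":[0,3.3,0],"dr":[0,0,0]},{"claw":0,"delta_pos":[0,3.3,0],"dr":[0,0,0]},{"claw":0,"delta_pos":[0,3.3,0],"dr":[0,0,0]},{"claw":0,"delta_pos":[0,3.3,0],"dr":[0,0,0]},{"claw":0,"delta_pos":[0,3.3,0],"dr":[0,0,0]},{"claw":0,"delta_pos":[0,3.3,0],"dr":[0,0,0]},{"claw":0,"delta_pos":[0,3.3,0],"dr":[0,0,0]}]'
```

```text
clock: 6.27
position: [289.4, -195.2, 201.3]
tool_rot: [3.132, -0.22, 0.005]
ft_force: [0.8, 0.1, -0.1]
width: -0.2
gripper_force: 0.0
clock: 7.1
position: [278.2, 10.7, 199.3]
tool_rot: [-3.046, 0.088, -0.003]
ft_force: [-0.2, -0.1, 0.9]
width: 0.1
gripper_force: 0.0
```

```bash
python3 -m creep '[{"claw":0,"delta_pos":[0,0,0],"dr":[0,0,0]},{"claw":0,"delta_pos":[0,0,0],"dr":[0,0,0]}]' && python3 - <<'E'
from h import *
s=env.read_state();M=Ro.from_rotvec(s['tool_rot']).as_matrix();print(s['position'].round(1),M.round(3),s['joints'].round(2))
T=Ro.from_euler('z',-.172).as_matrix()@np.diag([1,-1,-1]);print('dr to left align',np.degrees(Ro.from_matrix(T@M.T).as_rotvec()).round(1))
E
python3 m.py
```

```text
clock: 7.27
position: [278.4, 10.3, 199.3]
tool_rot: [-3.047, 0.087, -0.003]
ft_force: [0.4, 0.0, 0.3]
width: -0.0
gripper_force: 0.0
[278.4  10.3 199.3] [[ 0.998 -0.057  0.005]
 [-0.057 -0.994  0.093]
 [-0.001 -0.093 -0.996]] [-0.06 -0.58 -0.42  1.73  0.09  3.14]
dr to left align [-5.3  0.6 -6.6]
carton_left 2 cost 0.399 foot [545.6 177. ] yaw -1.712 lean 0.546 push [ 0.99 -0.14  0.  ] lip [476.15 186.85 115.35]
carton_right 1 cost 0.454 foot [ 557.6 -358.1] yaw -2.237 lean 0.553 push [ 0.786 -0.618  0.   ] lip [ 501.9  -314.35  114.9 ]
jar_left front [448. 189.  76.] [457. 215.  76.] [455. 156.  76.]
jar_right front [ 418. -331.   73.] [ 428. -298.   73.] [ 426. -365.   73.]
```

Joint 6 has reached its limit. A half turn of the tool gives the same shape and plenty of range, so I'll turn it while crossing.

```bash
python3 -m creep '[{"claw":0,"delta_pos":[0,0,0],"dr":[0,0,7]},{"claw":0,"delta_pos":[0,0,0],"dr":[-5.3,0,0]},{"claw":0,"delta_pos":[0,1,0],"dr":[0,0,7]},{"claw":0,"delta_pos":[0,1,0],"dr":[0,0,7]},{"claw":0,"delta_pos":[0,1,0],"dr":[0,0,7]},{"claw":0,"delta_pos":[0,1,0],"dr":[0,0,7]},{"claw":0,"delta_pos":[0.5,1,0],"dr":[0,0,7]},{"claw":0,"delta_pos":[0.5,1,0],"dr":[0,0,7]},{"claw":0,"delta_pos":[0.5,1,0],"dr":[0,0,7]},{"claw":0,"delta_pos":[0.5,1,0],"dr":[0,0,7]}]' && python3 -m creep '[{"claw":0,"delta_pos":[1,1,0],"dr":[0,0,7]},{"claw":0,"delta_pos":[1,1,0],"dr":[0,0,7]},{"claw":0,"delta_pos":[1,1,0],"dr":[0,0,7]},{"claw":0,"delta_pos":[1,1,0],"dr":[0,0,7]},{"claw":0,"delta_pos":[1,1,0],"dr":[0,0,7]},{"claw":0,"delta_pos":[1,1,0],"dr":[0,0,7]},{"claw":0,"delta_pos":[1,1,0],"dr":[0,0,7]},{"claw":0,"delta_pos":[1,1,0],"dr":[0,0,7]},{"claw":0,"delta_pos":[1,1,0],"dr":[0,0,7]},{"claw":0,"delta_pos":[1,1,0],"dr":[0,0,7]}]' && python3 -m creep '[{"claw":0,"delta_pos":[1,0.7,0],"dr":[0,0,7]},{"claw":0,"delta_pos":[0.6,0,0],"dr":[0,0,7]},{"claw":0,"delta_pos":[0,0,0],"dr":[0,0,7]},{"claw":0,"delta_pos":[0,0,0],"dr":[0,0,7]},{"claw":0,"delta_pos":[0,0,0],"dr":[0,0,7]},{"claw":0,"delta_pos":[0,0,0],"dr":[0,0,6]},{"claw":0,"delta_pos":[0,0,0],"dr":[0,0,0]}]' && python3 - <<'E'
from h import *
s=env.read_state();M=Ro.from_rotvec(s['tool_rot']).as_matrix();print(s['position'].round(1),s['joints'].round(2))
T=Ro.from_euler('z',np.pi-.156).as_matrix()@np.diag([1,-1,-1]);print('dr left',np.degrees(Ro.from_matrix(T@M.T).as_rotvec()).round(1))
E
```

```text
clock: 8.45
position: [298.6, 90.9, 199.3]
tool_rot: [2.717, 1.571, -0.01]
ft_force: [-0.0, -0.0, 0.7]
width: 0.1
gripper_force: 0.0
clock: 9.28
position: [398.9, 190.9, 199.2]
tool_rot: [1.324, 2.843, -0.006]
ft_force: [-0.9, 0.5, -0.4]
width: -0.0
gripper_force: 0.0
clock: 9.87
position: [414.4, 197.4, 199.2]
tool_rot: [0.246, 3.126, -0.002]
ft_force: [-0.1, -0.5, -0.0]
width: -0.3
gripper_force: 0.0
[414.4 197.4 199.2] [ 0.45 -0.14 -0.11  1.6  -0.    0.6 ]
dr left [0.1 0.4 0.1]
```

```bash
python3 -m creep '[{"claw":0,"delta_pos":[0,0,-3],"dr":[0,0,0]},{"claw":0,"delta_pos":[0,0,-3],"dr":[0,0,0]},{"claw":0,"delta_pos":[0,0,-2.5],"dr":[0,0,0]},{"claw":0,"delta_pos":[0,0,-1.5],"dr":[0,0,0]},{"claw":0,"delta_pos":[0,0,0],"dr":[0,0,0]},{"claw":0,"delta_pos":[0,0,0],"dr":[0,0,0]}]' && python3 -m creep '[{"claw":0,"delta_pos":[1,-0.2,0],"dr":[0,0,0]},{"claw":0,"delta_pos":[1,-0.1,0],"dr":[0,0,0]},{"claw":0,"delta_pos":[1,-0.2,0],"dr":[0,0,0]},{"claw":0,"delta_pos":[0.6,-0.1,0],"dr":[0,0,0]},{"claw":0,"delta_pos":[0.4,-0.1,0],"dr":[0,0,0]},{"claw":0,"delta_pos":[0.4,0,0],"dr":[0,0,0]},{"claw":0,"delta_pos":[0.4,-0.1,0.1],"dr":[0,0,0]},{"claw":0,"delta_pos":[0.4,-0.1,0.1],"dr":[0,0,0]},{"claw":0,"delta_pos":[0.4,0,0.1],"dr":[0,0,0]},{"claw":0,"delta_pos":[0.4,-0.1,0.1],"dr":[0,0,0]}]'
```

```text
clock: 10.37
position: [414.0, 197.2, 99.2]
tool_rot: [0.258, 3.125, -0.003]
ft_force: [-0.2, 0.2, 0.7]
width: 0.0
gripper_force: 0.0
clock: 11.2
position: [474.6, 187.5, 103.6]
tool_rot: [0.253, 3.125, -0.002]
ft_force: [-0.8, 0.3, 0.4]
width: 0.3
gripper_force: 0.2
```

```bash
python3 -m creep '[{"claw":0,"delta_pos":[0.4,0,0.1],"dr":[0,0,0]},{"claw":0,"delta_pos":[0.4,-0.1,0.1],"dr":[0,0,0]},{"claw":0,"delta_pos":[0.4,-0.1,0.1],"dr":[0,0,0]},{"claw":0,"delta_pos":[0.4,0,0.1],"dr":[0,0,0]},{"claw":0,"delta_pos":[0.4,-0.1,0.1],"dr":[0,0,0]},{"claw":0,"delta_pos":[0.4,0,0.1],"dr":[0,0,0]},{"claw":0,"delta_pos":[0.4,-0.1,0],"dr":[0,0,0]},{"claw":0,"delta_pos":[0,0,0],"dr":[0,0,0]}]' && python3 v.py l1 255 205 245 225
```

```text
clock: 11.87
position: [503.0, 183.3, 109.3]
tool_rot: [0.254, 3.124, -0.002]
ft_force: [0.8, -0.7, -0.7]
width: -0.2
gripper_force: 0.0
```

View pics/l1.png

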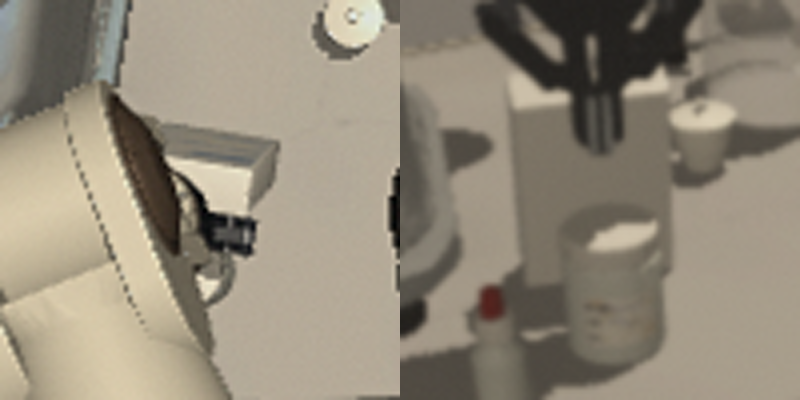

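The left carton is pushed at about its middle (fingers at (600,130)). It is nearly up and clear of the jar, and the crucible and vial are untouched. I'll finish the last 17 mm slowly, then retreat.

```bash
python3 -m creep '[{"claw":0,"delta_pos":[0.3,-0.1,0],"dr":[0,0,0]},{"claw":0,"delta_pos":[0.3,0,0],"dr":[0,0,0]},{"claw":0,"delta_pos":[0.3,-0.1,0],"dr":[0,0,0]},{"claw":0,"delta_pos":[0.3,0,0],"dr":[0,0,0]},{"claw":0,"delta_pos":[0.2,-0.1,0],"dr":[0,0,0]},{"claw":0,"delta_pos":[0.2,0,0],"dr":[0,0,0]},{"claw":0,"delta_pos":[0.1,0,0],"dr":[0,0,0]},{"claw":0,"delta_pos":[0,0,0],"dr":[0,0,0]},{"claw":0,"delta_pos":[0,0,0],"dr":[0,0,0]},{"claw":0,"delta_pos":[0,0,0],"dr":[0,0,0]}]' && python3 -m creep '[{"claw":0,"delta_pos":[-1,0.2,0],"dr":[0,0,0]},{"claw":0,"delta_pos":[-2,0.3,0],"dr":[0,0,0]},{"claw":0,"delta_pos":[-2.5,0.4,0],"dr":[0,0,0]},{"claw":0,"delta_pos":[-2.5,0.3,0],"dr":[0,0,0]},{"claw":0,"delta_pos":[-2.5,0,2],"dr":[0,0,0]},{"claw":0,"delta_pos":[-2,-1,2],"dr":[0,0,0]},{"claw":0,"delta_pos":[-2,-1.5,2],"dr":[0,0,0]},{"claw":0,"delta_pos":[-1.5,-2,2],"dr":[0,0,0]},{"claw":0,"delta_pos":[0,-2,0],"dr":[0,0,0]},{"claw":0,"delta_pos":[0,-2,0],"dr":[0,0,0]}]' && python3 -m creep '[{"claw":0,"delta_pos":[0,-2,0],"dr":[0,0,0]},{"claw":0,"delta_pos":[0,-2,0],"dr":[0,0,0]},{"claw":0,"delta_pos":[0,-2,0],"dr":[0,0,0]},{"claw":0,"delta_pos":[0,-2,0],"dr":[0,0,0]},{"claw":0,"delta_pos":[0,0,0],"dr":[0,0,0]}]' && python3 - <<'E'
from h import *
T=env.grab_frame('top');S=env.grab_frame('scene')
for n,p0 in(('carton_left',[545,177,-1.72]),('carton_right',[522,-340,-1.66])):
    m=env.trace(n,T)[0]['mask'];b=fit([(T,m)],p0,0.0);print(n,b.x.round(3),round(b.fun,3))
for n in('jar_left','jar_right','crucible','dropper_vial'):
    for f in(S,T):
        print(n,[np.round(k['point']) for k in env.trace(n,f)[:2]])
cv2.imwrite('pics/end.png',np.vstack([cv2.resize(T['pixels'][130:270,200:500],(600,280)),cv2.resize(S['pixels'][130:300,190:490],(600,320))[:,:]])[:,:,::-1])
E
```

```text
clock: 12.8
position: [519.2, 180.4, 109.3]
tool_rot: [0.253, 3.125, -0.002]
ft_force: [0.1, -1.4, 0.5]
width: -0.4
gripper_force: 0.0
clock: 13.63
position: [358.5, 107.2, 190.9]
tool_rot: [0.251, 3.122, -0.0]
ft_force: [0.3, -0.1, -0.8]
width: -0.2
gripper_force: 0.0
clock: 14.05
position: [358.6, 25.5, 189.4]
tool_rot: [0.257, 3.124, -0.003]
ft_force: [0.3, 0.9, -0.0]
width: 0.0
gripper_force: 0.0
carton_left [ 5.45450e+02  1.74054e+02 -1.74500e+00  3.30000e-02] 0.054
carton_right [ 5.22799e+02 -3.39329e+02 -1.64000e+00  7.00000e-03] 0.046
jar_left [array([245., 248.])]
jar_left [array([252., 226.])]
jar_right []
jar_right []
crucible [array([270., 206.])]
crucible [array([294., 158.])]
dropper_vial [array([221., 268.])]
dropper_vial [array([227., 244.])]
```

View pics/end.png

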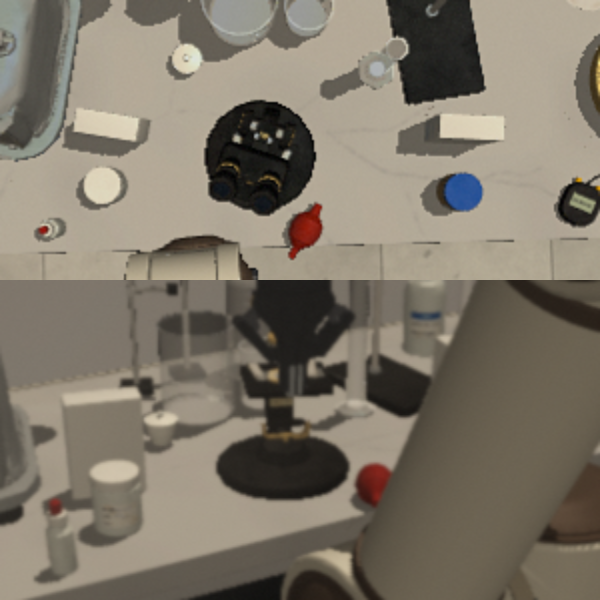

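Both cartons stand upright at their original feet, at (107,125) and (472,127), clear of their jars, and nothing else has moved.

```bash
python3 -c "from workcell import env;print(env.job_done())"
```

```text
the job is handed in; nothing more can be done
None
```

Both cartons were pushed back upright and stand on their own where their feet were, clear of the jars; in the last pictures the jars, crucible and vial stood in place, and the job was handed in at about 14 s, with no verdict returned.

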